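# Set a tube stop to its mark with the backlash taken up

### The job

The tube stop on the vee fixture is wound in too far towards the tube. Wind its handwheel clockwise past the red mark until the stop itself has backed off a few millimetres beyond its setting, then come up to it counter-clockwise, towards the tube, bringing the wheel's red mark to the red pointer with all backlash taken up (if you overrun, back well off and come up again). Then push the tube along the vees until it bears on the stop with about 10 N, gently, leave it there in the vees with the stop still on its mark, and leave the other things on the table alone.

Things in the scene. Friction and masses are not known exactly. Their poses are not given: they have to be found in the camera images.
- vee_fixture: tube fixture bolted to the table: base plate 275 x 130 x 12 mm, two vees lined with slippery white plastic, a stop on a rack-and-pinion slide at the far end. Origin on the table, z up, x along the tube towards the stop, y left. Tube axis: y = 0, z = 55 mm. Vees (66 mm wide, 22 mm thick along x, tops 58 mm above the table) at x = -78 and -12 mm; base plate from x = -150 to 125, y = -80 to 50 mm
- pointer (a point): tip of the fixed red pointer on a grey post 10 mm wide, beside the wheel's rim, 111 mm above the table, fixture x = -4, y = -45 mm
- wheel_axis (a point): axis of the handwheel, at its upper face, 112 mm above the table (fixture x = 55, y = -45 mm). The wheel is a solid aluminium disc, 116 mm across, 12 mm thick, turning about the vertical; a hub of 26 mm stands 11 mm above its upper face
- stop_wheel (a joint): handwheel angle, rad, growing counter-clockwise from above; 0 = red mark on pointer; ends at -1.95 and 2.2. Counter-clockwise moves the stop to the tube, 8 mm per rad. Worn rack: after a reversal the wheel turns 0.3 to 0.6 rad idle (some 4 N at the handle) before the stop follows (some 9 N). The mark is true only when reached counter-clockwise. Starts at 0.8 to 1.6; stays where left
- handle_grip (a point): middle of the upright black crank handle on the wheel, 141 mm above the table, 46 mm from the wheel's axis; at wheel angle 0 it lies on the fixture's -y side of the axis. Handle 20 mm in diameter, 47 mm tall (116 to 163 mm above the table), spins freely on its pin
- wheel_mark (a point): outer end of the red line on the wheel's upper face, at the rim, 58 mm from the axis; at wheel angle 0 it points to the fixture's -x side, at the pointer
- stop_face (a point): centre of the stop's flat face (46 mm wide, top 84 mm above the table), at the height of the tube's axis; axes as the fixture's, the tube comes from its -x side. On the true setting it stands at fixture x = 30 mm. A tight slide holds the stop against pushes of up to about 30 N
- stop_carriage: the steel stop plate with its sliding block; axes as the fixture's; its origin is at the fixture's origin when the stop is on its true setting, and moves with it along the fixture's x
- tube_center (a point): middle of the loose steel tube, 32 mm in diameter, 130 mm long, 0.14 to 0.28 kg, lying in the vees along the fixture's x, 55 mm above the table. The open end, 65 mm towards the stop, meets the stop; the other end, 65 mm back, is closed with a flat black plug that can be pushed on. It starts 8 to 30 mm clear of the stop
- tube: the same tube; origin in its middle too, x axis along it towards the stop
- caliper: steel vernier caliper, 60 x 200 x 9 mm, lying on the table to the right; bystander
- mug: blue-grey mug, 80 mm across, 92 mm tall; bystander on the left
- bin_blue: small blue parts bin, 100 x 69 x 51 mm; bystander, right of the long tube

How it is judged (in metres and radians):
On the way, in this order (a step that is already met when the one before it is completed fails the run):
1. the stop has been backed off past its setting (x of stop_face in the frame of vee_fixture above 0.0313 m), for 0.1 s.
2. the mark is on the pointer and the stop stands true (value of joint stop_wheel between -0.12 and 0.12 rad and x of stop_face in the frame of vee_fixture between 0.0288 and 0.0312 m), for 0.3 s.
3. the tube bears on the stop (contact force between tube and stop_carriage above 6 N), for 0.2 s.
At the end, for the whole second after the job is handed in: The red mark stands at the pointer within 0.12 rad (7 degrees), the stop face within 1.2 mm of its true setting, the tube lies in the vees (axis within 4 mm) with its end within 1.5 mm of the stop face, at rest (all of step 2 and x of tube_center in the frame of stop_face above -0.0665 m and y of tube_center in the frame of stop_face between -0.004 and 0.004 m and z of tube_center in the frame of stop_face between -0.004 and 0.004 m and linear speed of tube below 0.01 m/s); the robot touches nothing.
It fails at once if the tube is driven against the stop with more than 22 N (contact force between tube and stop_carriage above 22 N).
It fails at once if a bystander is moved by more than 20 mm (distance of any of caliper, mug, bin_blue from where it was at the start of the episode above 0.02 m).
It also fails if it takes over 67 s, if anything falls off the work surface, if the arm or the gripper's body presses on something with over 40 N, if the wrist force passes 120 N, or if a joint passes its speed limit or range.

### The arm

A 6-joint arm with a two-finger parallel gripper is mounted at the origin on a cart in front of the work surface, level with it; the furniture and walls round the work are solid. World frame = base frame: x ahead of the robot, y to its left, z up, the work surface at z = 0. Lengths are in m, angles in degrees, forces in N, time in s.
With the tool pointing down it reaches from about 0.375 to 0.9 m from the base axis. Payload 3.1 kg.
Tool frame: the origin (TCP) lies at the centre of the arm's flange, where the gripper is bolted on; the fingertips stand 182 mm ahead of it and the grasp point (between the pads) lies bot.grip_point_offset ahead of it (bot.grip_point_offset is the distance from the TCP to the grasp point, in m); x points along the fingers, z is the direction in which the jaws open and shut, and the axes are right-handed (so a half turn about x gives the same grasp; the last joint's range is limited). The gripper opens to 87 mm and grips with 3 to 60 N. Pads are 19 mm wide; open, the fingers measure 117 mm over their backs; the gripper's body (75 mm by 190 mm) begins 51 mm behind the grasp point.
Start: joints at [55.548, 30.224, 82.088, -0, 67.689, -10.227], TCP at [0.256, 0.57, 0.405] pointing down, gripper open.
Joint ranges: [-176.69, 176.69], [-43.24, 126.21], [12.49, 139.97], [-82, 262], [0, 151.66], [-163.58, 163.58]. Speed limits (degrees/s): [159.86, 159.86, 180, 180, 180, 180].

### API

Orientations are given as a 3x3 rotation matrix whose columns are the frame's x, y, z axes.
In Python, from rig import bot gives the robot as it stands.
- The arm moves only by the tool step_arm, never from a script. Its argument "motion" is a list that holds one entry, the list of rows, each a list of 7 numbers: the turn, a rotation vector about the world's x, y, z in degrees, then the shift along the world's x, y, z in mm, then the finger opening in mm, from 0 to 87. A call has 1 to 12 rows; each row is the pose to reach, as a shift and turn from the pose commanded when the call began; what a row does not reach only later rows make up. A row lasts 1/12 s, in which the tool goes at most 41.7 mm and 7.16 degrees, less where a joint would pass 70% of its speed; a pose out of reach is approached as far as the arm can. A call with a gripper value outside its range is refused whole. The fingers move at their own pace and stop on an object; the grip force is fixed at half the most. Time passes only in rows, so rows that repeat a pose let the fingers close. It gives the time, the measured TCP pose, the force and the opening at its end, in the units of the state.
- bot.read_state(): the state, without advancing time (a new reading comes with each control period).
- bot.capture(name): name is "scene" or "top"; returns a dict with "frame" (480x640x3 uint8, red, green, blue), "range_z" (480x640 float32, m along the optical axis (not along the pixel's ray), 0 where there is no reading), "fx", "fy", "cx", "cy" (pixels), "cam_to_world" (4x4, takes a point from camera to world coordinates). Camera axes: x right, y down, z forward; pixel columns grow to the right and rows downward; lengths in m; the calibration is good to about 2 mm. A picture is of the moment at which its call begins.
- bot.hand_in(): hands the job in, once; it reports no verdict.
The state is a dict: "time_s": time; "joint_positions": joint angles; "qvel": joint speeds; "tau": joint torques, N m; "position": TCP position; "tcp_rot": TCP orientation; "force": force on the tool from outside, world axes, zero at the start; "moment": the same for the moment, N m; "opening": opening from 0.0 (shut) to 1.0 (fully open).
Only numpy, scipy, OpenCV 4.12 (cv2) and the standard library are available. Lean on these libraries where they do the work, as an engineer would, in place of code of your own. Each camera call takes 0.05 s, during which the arm holds its last target.

## Working session

There is one attempt and no reset: what is moved stays moved. The work goes in short steps, Python scripts to look and compute and a tool call to move; the robot and the scene stay as the last step left them, time stands still between calls to the robot, and variables do not carry over. Pictures are saved under pics/ and viewed, and the job is handed in when it is done.

Besides the shell and the picture viewer there is one more tool, called after "Call:" as name([rows], argument=value, ...), one row to a line, values as JSON. step_arm: Moves the arm, as the interface text tells. Its arguments: {"type":"object","properties":{"motion":{"type":"array"}},"required":["motion"]}

```bash
ls; mkdir -p pics
python3 - <<'E'
from rig import bot
import cv2,numpy as np
s=bot.read_state(); print(s, bot.grip_point_offset)
for n in("scene","top"):
    c=bot.capture(n); cv2.imwrite(f"pics/{n}0.png",c["frame"][:,:,::-1]); np.savez(f"{n}0.npz",**c)
    print(n,c["fx"],c["fy"],c["cx"],c["cy"],c["cam_to_world"])
E
```

```text
pics
{'time_s': 0.0, 'joint_positions': array([ 5.55468689e+01,  3.02773252e+01,  8.21572359e+01, -1.24731397e-03,
        6.76904077e+01, -1.02268781e+01]), 'qvel': array([ 0.02728797, -0.0229443 ,  0.06853073,  0.11337138,  0.13504986,
        0.05195494]), 'tau': array([ 6.90317447e-04, -4.40048325e+01, -1.76591241e+01,  6.32379600e-02,
        5.82789362e-02, -1.62590886e-04]), 'position': array([0.25622989, 0.56967255, 0.4037841 ]), 'tcp_rot': array([[-1.21731955e-03, -9.11935370e-01,  4.10332060e-01],
       [-1.80991879e-03,  4.10333701e-01,  9.11933648e-01],
       [-9.99997621e-01,  3.67446950e-04, -2.15003619e-03]]), 'force': array([-0.17330371, -1.10741349,  0.67837665]), 'moment': array([-0.0350613 , -0.03774982,  0.03272179]), 'opening': 1.003300826063515} 0.1635
scene 452.19050999959154 452.19050999959154 326.07794118634456 238.2807888073972 [[ 0.75143176 -0.29295407  0.59120912 -0.01114553]
 [-0.65953956 -0.3591866   0.66029732 -0.65532125]
 [ 0.01891761 -0.88609419 -0.46311901  0.59557659]
 [ 0.          0.          0.          1.        ]]
top 501.5177039633317 501.5177039633317 313.92434982932207 238.12909054665167 [[ 0.02095238 -0.98163636  0.18960761  0.30790968]
 [-0.99946322 -0.0253429  -0.02076064  0.04331287]
 [ 0.02518461 -0.18907085 -0.98164044  1.5583043 ]
 [ 0.          0.          0.          1.        ]]
```

View pics/scene0.png

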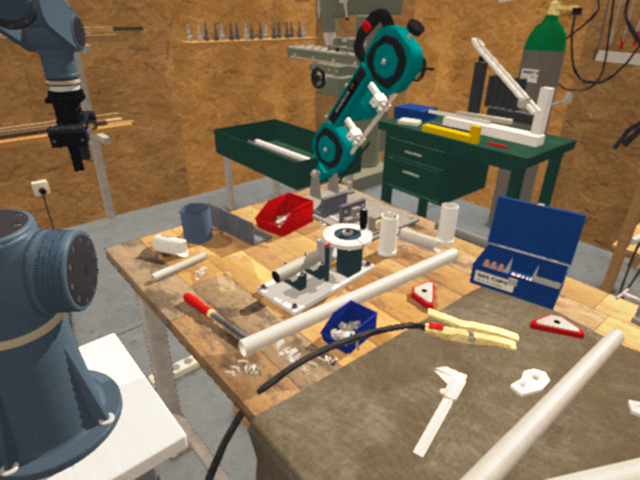

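View pics/top0.png

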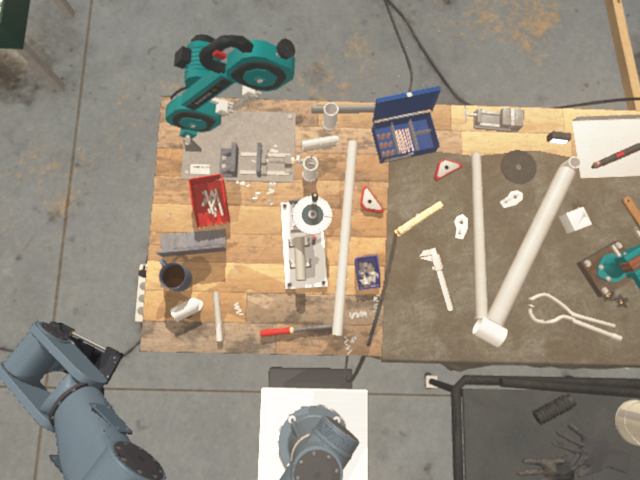

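Run:
```python
import cv2
a=cv2.imread("pics/top0.png")[180:300,260:370]; b=cv2.imread("pics/scene0.png")[190:320,240:400]
cv2.imwrite("pics/t0z.png",cv2.resize(a,None,fx=5,fy=5,interpolation=cv2.INTER_CUBIC))
cv2.imwrite("pics/s0z.png",cv2.resize(b,None,fx=4.6,fy=4.6,interpolation=cv2.INTER_CUBIC))
```

```text
(no output)
```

View pics/t0z.png

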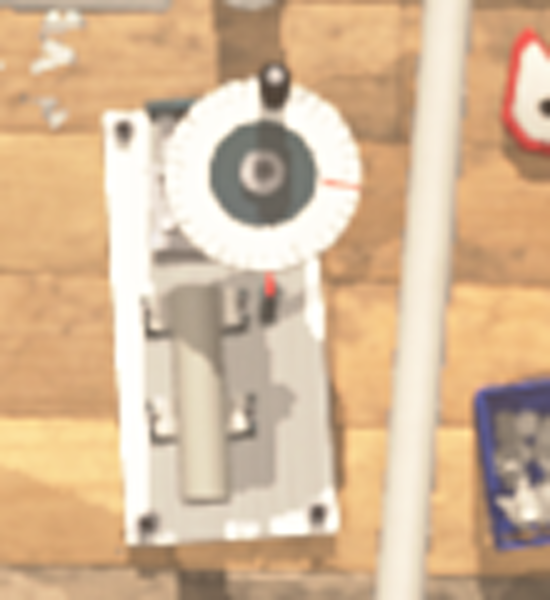

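View pics/s0z.png

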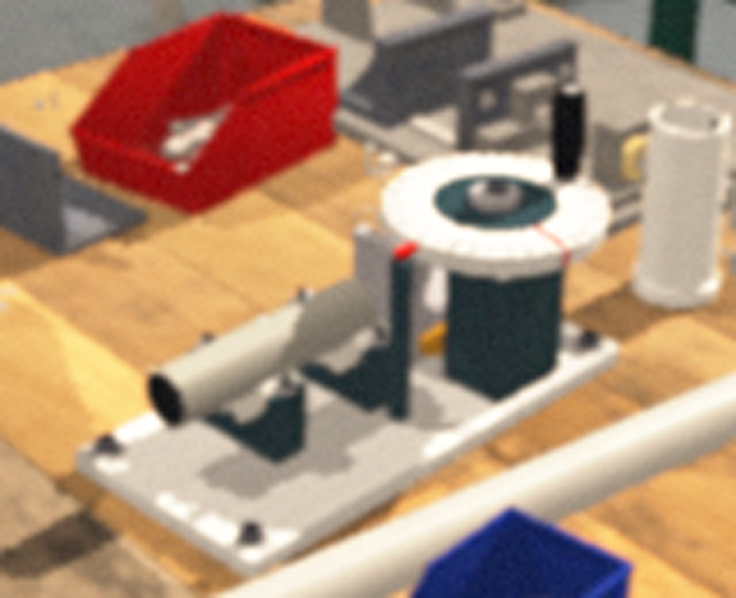

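```bash
cat > h.py <<'E'
import numpy as np
def proj(c,p):
    T=np.linalg.inv(c["cam_to_world"]); q=T[:3,:3]@np.asarray(p)+T[:3,3]
    return np.array([c["fx"]*q[0]/q[2]+c["cx"],c["fy"]*q[1]/q[2]+c["cy"]])
def unproj(c,u,v,z):
    M=np.array(c["cam_to_world"]); d=M[:3,:3]@np.array([(u-c["cx"])/c["fx"],(v-c["cy"])/c["fy"],1]); o=M[:3,3]
    return o+d*(z-o[2])/d[2]
E
cat > fit.py <<'E'
import numpy as np
from h import *
from scipy.optimize import least_squares
t=dict(np.load("top0.npz")); s=dict(np.load("scene0.npz"))
obs=[]
def T(u,v): return (t,260+u/5,180+v/5)
def S(u,v): return (s,240+u/4.6,190+v/4.6)
obs=[(T(263,171),(55,-45,123)),(T(263,174),(55,-45,112)),(T(268,276),(-4,-45,111)),(T(103,112),(125,50,12)),(T(127,546),(-150,50,12)),(T(338,532),(-150,-80,12)),
(S(78,462),(-150,50,12)),(S(245,562),(-150,-80,12)),(S(618,348),(125,-80,12)),(S(495,187),(55,-45,123)),(S(417,246),(-4,-45,111))]
def world(f,p): 
    p=np.array(p)/1000.; c,s_=np.cos(f[2]),np.sin(f[2])
    return np.array([f[0]+c*p[0]-s_*p[1],f[1]+s_*p[0]+c*p[1],p[2]])
def r(f): return np.concatenate([proj(o[0],world(f,p))-np.array(o[1:]) for o,p in obs])
q=least_squares(r,[.55,.05,0],loss="soft_l1"); f=q.x
print(f,np.degrees(f[2])); print(r(f).reshape(-1,2).round(2))
np.save("fix.npy",f)
print("axis",world(f,(55,-45,112)))
for o,z in((T(342,185),.112),(T(276,70),.163),(S(568,260),.112),(S(570,92),.163)):
    p=unproj(*o,z); d=p-world(f,(55,-45,0)); print(p, np.hypot(*d[:2]), np.degrees(np.arctan2(d[1],d[0])-f[2]))
for o,z in((T(205,502),.055),(S(165,400),.055),(T(200,480),.071)): 
    p=unproj(*o,z); d=p[:2]-f[:2]; c,s_=np.cos(f[2]),np.sin(f[2]); print("plug",p,c*d[0]+s_*d[1],-s_*d[0]+c*d[1])
E
python3 fit.py
```

```text
[0.59872965 0.05750948 0.08794046] 5.03861736357233
[[ 0.29 -0.24]
 [ 0.21  0.04]
 [ 0.53 -0.81]
 [ 0.21  0.2 ]
 [ 0.28 -0.17]
 [ 0.19 -0.1 ]
 [-1.95 -2.2 ]
 [ 0.34  0.59]
 [ 0.09 -0.04]
 [-0.29 -0.4 ]
 [-0.72 -0.39]]
axis [0.65746934 0.01751387 0.112     ]
[ 0.6521411  -0.02884438  0.112     ] 0.04666344864972941 -101.59519539442152
[0.70705833 0.01284142 0.163     ] 0.04980863967692617 -10.421335288146292
[ 0.64484271 -0.04875243  0.112     ] 0.0674585388659758 -105.82664289811815
[0.7050649 0.0131423 0.163    ] 0.04779590508029588 -10.28641224783211
plug [0.46803939 0.04761989 0.055     ] -0.1310538123411595 0.001626776347646677
plug [0.47118912 0.04692703 0.055     ] -0.1279771033207974 0.0006599677554954865
plug [0.47938098 0.05088682 0.071     ] -0.119469124004706 0.0038849796682241715
```

```bash
cat > cl.py <<'E'
import numpy as np
t=dict(np.load("top0.npz")); s=dict(np.load("scene0.npz"))
for n,c in(("top",t),("scene",s)):
    d=c["range_z"]; v,u=np.mgrid[:480,:640]; P=np.stack([(u-c["cx"])/c["fx"]*d,(v-c["cy"])/c["fy"]*d,d],-1)@c["cam_to_world"][:3,:3].T+c["cam_to_world"][:3,3]
    m=(d>0)&(P[...,2]>.14)&(abs(P[...,0]-.65)<.25)&(abs(P[...,1]-.02)<.3)
    q=P[m]; 
    k=np.round(q/0.03).astype(int)[:,:2]
    for kk in np.unique(k,axis=0): 
        mm=(k==kk).all(1); print(n,kk*0.03,mm.sum(),q[mm,2].max().round(3))
    h=P[(d>0)&(P[...,2]>.155)&(np.hypot(P[...,0]-.704,P[...,1]-.013)<.025)]; print("handle top",h.mean(0),len(h),h.min(0),h.max(0))
E
python3 cl.py
```

```text
top [0.69 0.  ] 15 0.167
top [0.69 0.03] 22 0.168
top [0.72 0.  ] 4 0.167
top [0.72 0.03] 5 0.166
top [0.9  0.09] 1 0.456
top [0.9  0.12] 126 0.522
top [0.9  0.15] 244 0.529
top [0.9  0.18] 198 0.512
top [0.9  0.21] 29 0.504
top [0.9  0.33] 3 0.213
handle top [0.70158388 0.01627309 0.16324358] 36 [0.69294028 0.00741152 0.15574861] [0.71128579 0.02492242 0.16849988]
scene [0.69 0.  ] 63 0.167
scene [0.69 0.03] 12 0.164
scene [0.72 0.  ] 13 0.163
scene [0.9  0.09] 1 0.463
scene [0.9  0.12] 106 0.517
scene [0.9  0.15] 235 0.52
scene [0.9  0.18] 132 0.508
scene [0.9  0.21] 3 0.482
scene [0.9  0.33] 1 0.213
handle top [0.70170565 0.0102794  0.16079609] 44 [0.69537197 0.00286133 0.15511937] [0.71228136 0.02135553 0.16674273]
```

Call:
step_arm([
  [[0,0,6,120,-150,-8,50],[0,0,12,240,-300,-16,50],[0,0,19,447,-557,-29,50],[0,0,19,447,-557,-29,50],[0,0,19,447,-557,-29,50],[0,0,19,447,-557,-29,50],[0,0,19,447,-557,-29,50],[0,0,19,447,-557,-29,50],[0,0,19,447,-557,-29,50],[0,0,19,447,-557,-29,50],[0,0,19,447,-557,-29,50],[0,0,19,447,-557,-29,50]],
])

```text
time_s: 1.1
position: [0.5685, 0.1802, 0.3841]
tcp_rot: [[-0.001, -0.996, 0.091], [0.0, 0.091, 0.996], [-1.0, 0.001, -0.0]]
force: [0.5, 0.5, -1.0]
opening: 0.577
```

Call:
step_arm([
  [[0,0,0,30,-36,-2,50],[0,0,0,60,-74,-4,50],[0,0,0,90,-112,-6,50],[0,0,0,120,-150,-8,50],[0,0,0,134,-167,-9,50],[0,0,0,134,-167,-9,50],[0,0,0,134,-167,-9,50]],
])

```text
time_s: 1.68
position: [0.7029, 0.012, 0.3743]
tcp_rot: [[-0.0, -0.995, 0.095], [-0.0, 0.095, 0.995], [-1.0, 0.0, -0.0]]
force: [0.5, 0.6, 0.1]
opening: 0.575
```

```bash
cat > snap.py <<'E'
import sys,cv2,numpy as np
from rig import bot
tag=sys.argv[1]
s=bot.read_state(); print(s["time_s"],s["position"],s["force"],s["opening"],s["joint_positions"].round(1))
for n,(y,x) in(("top",(180,260)),("scene",(190,240))):
    c=bot.capture(n); np.savez(f"{n}{tag}.npz",**c); cv2.imwrite(f"pics/{n}{tag}.png",cv2.resize(c["frame"][y:y+130,x:x+160,::-1],None,fx=4.6,fy=4.6,interpolation=cv2.INTER_CUBIC))
E
python3 snap.py 1
```

```text
1.6833 [0.7029041  0.0119573  0.37425032] [0.48707994 0.56260666 0.12540956] 0.5747288436633319 [ -8.1  38.2  71.4  -0.   70.4 -92.6]
```

View pics/scene1.png

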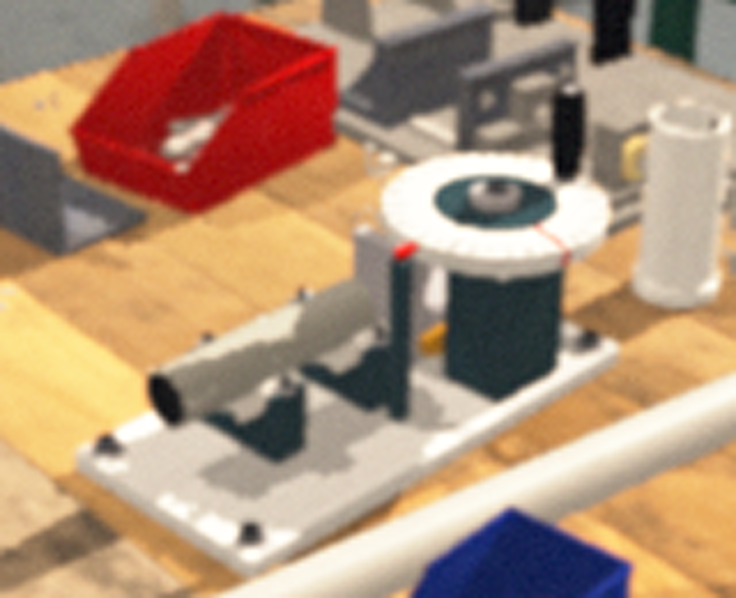

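View pics/top1.png

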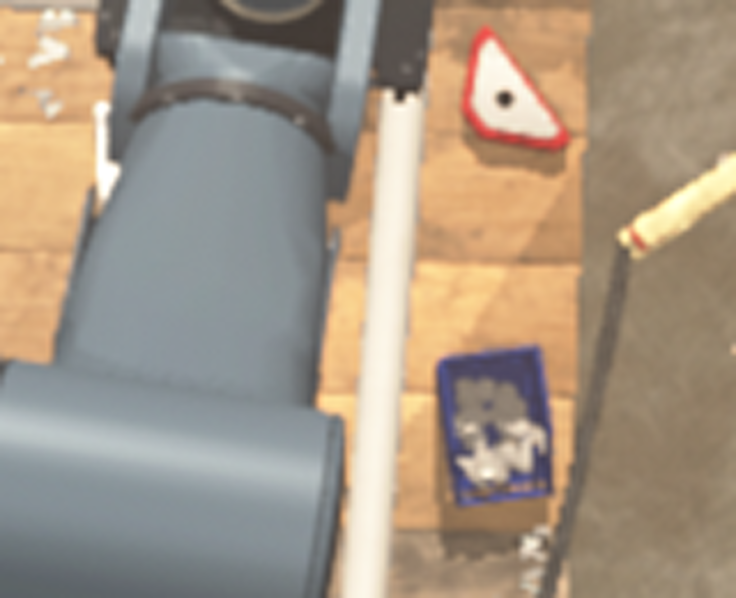

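Call:
step_arm([
  [[0,0,0,0,1,-30,50],[0,0,0,0,1,-50,50],[0,0,0,0,1,-66,50],[0,0,0,0,1,-66,50],[0,0,0,0,1,-66,17],[0,0,0,0,1,-66,17],[0,0,0,0,1,-66,17],[0,0,0,0,1,-66,17],[0,0,0,0,1,-66,17],[0,0,0,0,1,-66,17]],
])

```text
time_s: 2.62
position: [0.7018, 0.0161, 0.3104]
tcp_rot: [[0.001, -0.996, 0.091], [-0.0, 0.091, 0.996], [-1.0, -0.001, -0.0]]
force: [0.3, -0.2, 0.1]
opening: 0.233
```

```bash
python3 snap.py 2
```

```text
2.6167 [0.70177736 0.01607842 0.31042008] [ 0.3125479  -0.2030387   0.08933796] 0.23296735928629406 [ -7.8  42.   74.5   0.   63.3 -92.6]
```

View pics/scene2.png

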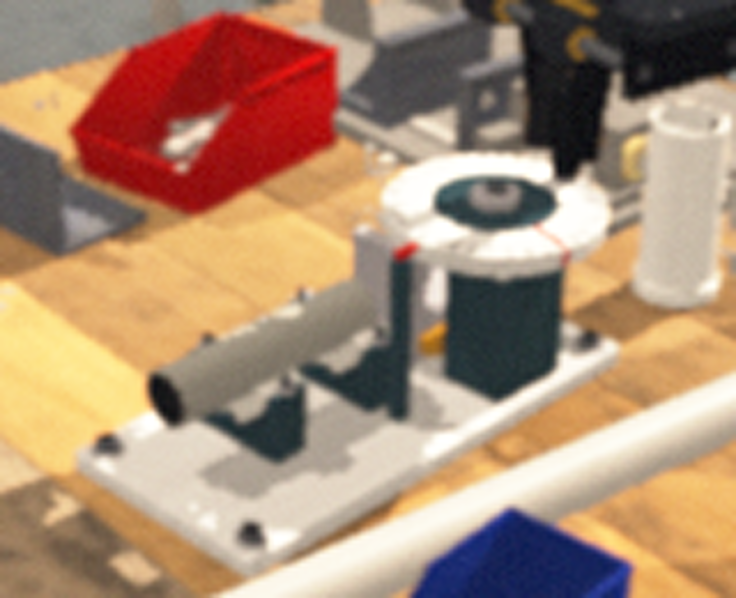

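```bash
cat > arc.py <<'E'
import numpy as np,sys
ax,ay,px,py,step,n,op=map(float,sys.argv[1:8])
d=np.array([px-ax,py-ay])*1000
print(np.hypot(*d),np.degrees(np.arctan2(d[1],d[0])))
rows=[]
for i in range(1,int(n)+1):
    a=np.radians(step*i);R=np.array([[np.cos(a),-np.sin(a)],[np.sin(a),np.cos(a)]]); e=R@d-d
    rows.append([0,0,step*i,round(float(e[0]),1),round(float(e[1]),1),0,op])
print([rows])
E
python3 arc.py .6575 .0175 .7030 .0155 -5 12 17
```

```text
45.5439348322035 -2.5168756569395194
[[[0, 0, -5.0, -0.3, -4.0, 0, 17.0], [0, 0, -10.0, -1.0, -7.9, 0, 17.0], [0, 0, -15.0, -2.1, -11.7, 0, 17.0], [0, 0, -20.0, -3.4, -15.4, 0, 17.0], [0, 0, -25.0, -5.1, -19.0, 0, 17.0], [0, 0, -30.0, -7.1, -22.5, 0, 17.0], [0, 0, -35.0, -9.4, -25.7, 0, 17.0], [0, 0, -40.0, -11.9, -28.8, 0, 17.0], [0, 0, -45.0, -14.7, -31.6, 0, 17.0], [0, 0, -50.0, -17.8, -34.1, 0, 17.0], [0, 0, -55.0, -21.0, -36.4, 0, 17.0], [0, 0, -60.0, -24.5, -38.4, 0, 17.0]]]
```

Call:
step_arm([
  [[0,0,-5,-0.3,-4,0,17],[0,0,-10,-1,-7.9,0,17],[0,0,-15,-2.1,-11.7,0,17],[0,0,-20,-3.4,-15.4,0,17],[0,0,-25,-5.1,-19,0,17],[0,0,-30,-7.1,-22.5,0,17]],
])

```text
time_s: 3.22
position: [0.6943, -0.0051, 0.3103]
tcp_rot: [[-0.0, -0.814, 0.581], [0.004, 0.581, 0.814], [-1.0, 0.002, 0.003]]
force: [-1.6, 4.8, 4.2]
opening: 0.22
```

```bash
python3 arc.py .6575 .0175 .6959 -.0070 -6 12 17;python3 arc.py .6575 .0175 .6461 -.0266 -6 10 17
```

```text
45.55008232703866 -32.538723907428285
[[[0, 0, -6.0, -2.8, -3.9, 0, 17.0], [0, 0, -12.0, -5.9, -7.4, 0, 17.0], [0, 0, -18.0, -9.5, -10.7, 0, 17.0], [0, 0, -24.0, -13.3, -13.5, 0, 17.0], [0, 0, -30.0, -17.4, -15.9, 0, 17.0], [0, 0, -36.0, -21.7, -17.9, 0, 17.0], [0, 0, -42.0, -26.3, -19.4, 0, 17.0], [0, 0, -48.0, -30.9, -20.4, 0, 17.0], [0, 0, -54.0, -35.6, -21.0, 0, 17.0], [0, 0, -60.0, -40.4, -21.0, 0, 17.0], [0, 0, -66.0, -45.2, -20.5, 0, 17.0], [0, 0, -72.0, -49.8, -19.6, 0, 17.0]]]
45.54964324777966 -104.49386775827612
[[[0, 0, -6.0, -4.5, 1.4, 0, 17.0], [0, 0, -12.0, -8.9, 3.3, 0, 17.0], [0, 0, -18.0, -13.1, 5.7, 0, 17.0], [0, 0, -24.0, -17.0, 8.4, 0, 17.0], [0, 0, -30.0, -20.5, 11.6, 0, 17.0], [0, 0, -36.0, -23.7, 15.1, 0, 17.0], [0, 0, -42.0, -26.6, 19.0, 0, 17.0], [0, 0, -48.0, -29.0, 23.1, 0, 17.0], [0, 0, -54.0, -31.0, 27.4, 0, 17.0], [0, 0, -60.0, -32.5, 31.9, 0, 17.0]]]
```

Call:
step_arm([
  [[0,0,-6,-2.8,-3.9,0,17],[0,0,-12,-5.9,-7.4,0,17],[0,0,-18,-9.5,-10.7,0,17],[0,0,-24,-13.3,-13.5,0,17],[0,0,-30,-17.4,-15.9,0,17],[0,0,-36,-21.7,-17.9,0,17],[0,0,-42,-26.3,-19.4,0,17],[0,0,-48,-30.9,-20.4,0,17],[0,0,-54,-35.6,-21,0,17],[0,0,-60,-40.4,-21,0,17],[0,0,-66,-45.2,-20.5,0,17],[0,0,-72,-49.8,-19.6,0,17]],
])

```text
time_s: 4.22
position: [0.6477, -0.0228, 0.3104]
tcp_rot: [[0.013, 0.303, 0.953], [0.007, 0.953, -0.303], [-1.0, 0.011, 0.01]]
force: [12.5, 11.2, -5.0]
opening: 0.222
```

```bash
python3 snap.py 3
```

```text
4.2167 [ 0.64766477 -0.02280268  0.31041665] [12.45589841 11.23507832 -5.03240262] 0.22201322882815386 [-12.   38.2  83.5   0.7  57.7   5.3]
```

View pics/scene3.png

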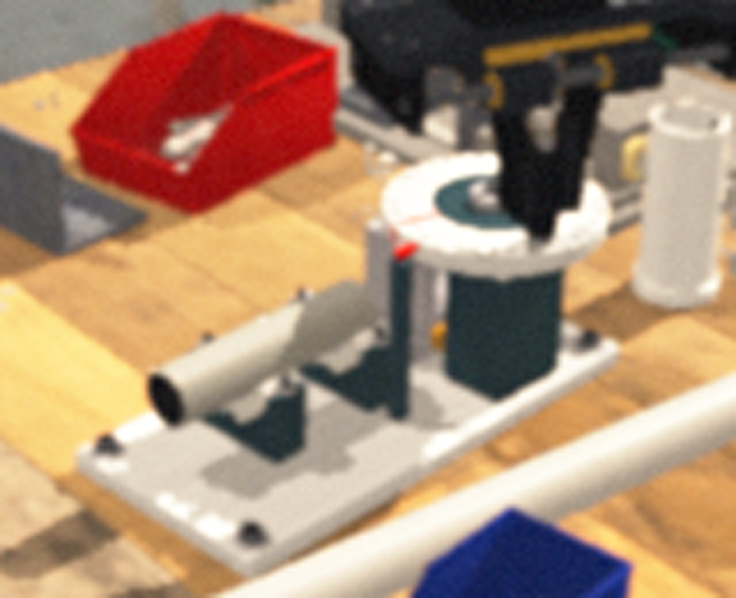

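```bash
cat > mk.py <<'E'
import numpy as np,sys
from h import *
s=dict(np.load("scene0.npz")); f=np.load("fix.npy"); c,q=np.cos(f[2]),np.sin(f[2])
A=np.array([f[0]+c*.055+q*.045,f[1]+q*.055-c*.045])
for a in sys.argv[1:]:
    u,v=map(float,a.split(",")); p=unproj(s,240+u/4.6,190+v/4.6,.112); d=p[:2]-A
    print(p,np.hypot(*d),"wheel rad",(np.arctan2(d[1],d[0])-f[2]-np.pi)%(2*np.pi))
E
python3 mk.py 388,220 435,215 568,260 405,248
python3 - <<'E'
import numpy as np
from scipy.optimize import least_squares
P=np.array([[.7018,.0161],[.6943,-.0051],[.6477,-.0228]])
print(least_squares(lambda v:np.hypot(*(P-v[:2]).T)-v[2],[.657,.017,.046]).x)
E
```

```text
[0.60457329 0.03838198 0.112     ] 0.056863611193276695 wheel rad 5.819478658845331
[0.62659808 0.02747392 0.112     ] 0.0324382030791775 wheel rad 5.883156394462555
[ 0.64484271 -0.04875243  0.112     ] 0.0674585388659758 wheel rad 1.2945692986853574
[0.59152439 0.01072428 0.112     ] 0.06629354190805933 wheel rad 0.014656409803329495
[0.6582665  0.01957435 0.04367192]
```

```bash
cat > arc2.py <<'E'
import numpy as np,sys
# arc2 cx cy step n op R : commanded start, around refined axis, radius blends to R
cx,cy,step,n,op,R,nb=map(float,sys.argv[1:8]); A=np.array([.658,.019]); C=np.array([cx,cy]); d=C-A; r0=np.hypot(*d); a0=np.arctan2(d[1],d[0])
print(r0,np.degrees(a0)); rows=[]
for i in range(1,int(n)+1):
    a=a0+np.radians(step*i); r=r0+(R-r0)*min(1,i/nb); p=A+r*np.array([np.cos(a),np.sin(a)]); e=(p-C)*1000
    rows.append([0,0,step*i,round(float(e[0]),1),round(float(e[1]),1),0,op])
print([rows],p)
E
python3 arc2.py .6461 -.0266 -6 7 17 .045 3
```

```text
0.047127168385125796 -104.62598876986368
[[[0, 0, -6.0, -4.5, 2.2, 0, 17.0], [0, 0, -12.0, -8.6, 4.7, 0, 17.0], [0, 0, -18.0, -12.4, 7.7, 0, 17.0], [0, 0, -24.0, -16.2, 10.4, 0, 17.0], [0, 0, -30.0, -19.7, 13.6, 0, 17.0], [0, 0, -36.0, -22.9, 17.1, 0, 17.0], [0, 0, -42.0, -25.7, 20.8, 0, 17.0]]] [ 0.62042061 -0.00575459]
```

Call:
step_arm([
  [[0,0,-6,-4.5,2.2,0,17],[0,0,-12,-8.6,4.7,0,17],[0,0,-18,-12.4,7.7,0,17],[0,0,-24,-16.2,10.4,0,17],[0,0,-30,-19.7,13.6,0,17],[0,0,-36,-22.9,17.1,0,17],[0,0,-42,-25.7,20.8,0,17],[0,0,-42,-25.7,20.8,0,17],[0,0,-42,-25.7,20.8,0,17]],
])

```text
time_s: 5.07
position: [0.6227, -0.0053, 0.3104]
tcp_rot: [[0.014, 0.86, 0.511], [-0.0, 0.511, -0.86], [-1.0, 0.012, 0.007]]
force: [9.8, 1.5, -5.6]
opening: 0.219
```

```bash
python3 snap.py 4
```

```text
5.0667 [ 0.62267414 -0.00527994  0.31044604] [ 9.84783291  1.50611852 -5.62022553] 0.2187841270391845 [-10.8  36.5  87.4   0.2  55.3  48.4]
```

View pics/scene4.png

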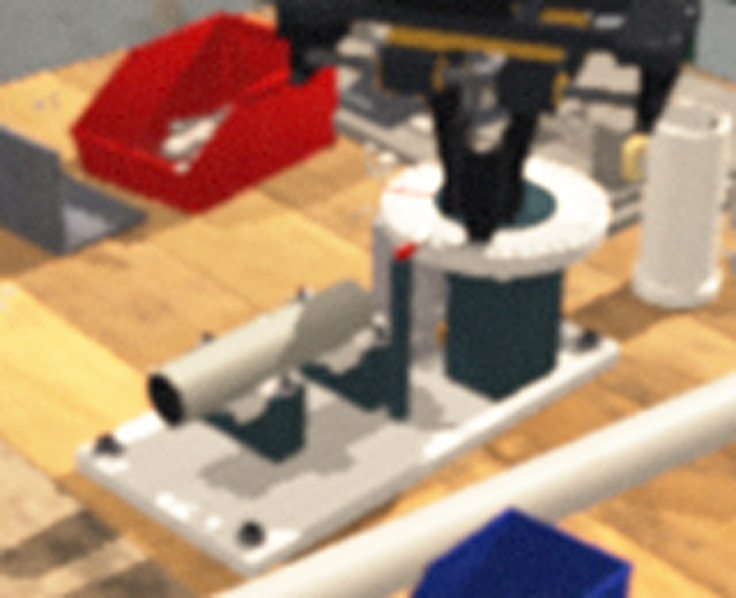

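```bash
python3 mk.py 385,189 430,193; python3 arc2.py .6204 -.00575 5 10 17 .045 3
```

```text
[0.62617415 0.06552502 0.112     ] 0.057310203660333334 wheel rad 5.202110206921235
[0.64119052 0.0473926  0.112     ] 0.03402555966313316 wheel rad 5.123313463526019
0.0450146920460421 -146.64530135212033
[[[0, 0, 5.0, 2.3, -3.2, 0, 17.0], [0, 0, 10.0, 4.9, -6.1, 0, 17.0], [0, 0, 15.0, 7.7, -8.9, 0, 17.0], [0, 0, 20.0, 10.7, -11.4, 0, 17.0], [0, 0, 25.0, 14.0, -13.6, 0, 17.0], [0, 0, 30.0, 17.4, -15.5, 0, 17.0], [0, 0, 35.0, 21.0, -17.1, 0, 17.0], [0, 0, 40.0, 24.7, -18.4, 0, 17.0], [0, 0, 45.0, 28.5, -19.3, 0, 17.0], [0, 0, 50.0, 32.4, -19.9, 0, 17.0]]] [ 0.65279249 -0.02569767]
```

Call:
step_arm([
  [[0,0,5,2.3,-3.2,0,17],[0,0,10,4.9,-6.1,0,17],[0,0,15,7.7,-8.9,0,17],[0,0,20,10.7,-11.4,0,17],[0,0,25,14,-13.6,0,17],[0,0,30,17.4,-15.5,0,17],[0,0,35,21,-17.1,0,17],[0,0,40,24.7,-18.4,0,17],[0,0,45,28.5,-19.3,0,17],[0,0,50,32.4,-19.9,0,17],[0,0,50,32.4,-19.9,0,17],[0,0,50,32.4,-19.9,0,17]],
])

```text
time_s: 6.17
position: [0.6503, -0.0224, 0.3103]
tcp_rot: [[-0.004, 0.161, 0.987], [0.006, 0.987, -0.161], [-1.0, 0.006, -0.005]]
force: [-4.1, 8.2, 7.0]
opening: 0.219
```

```bash
python3 snap.py 5
```

```text
6.1667 [ 0.65030826 -0.02240383  0.31026931] [-4.0919694   8.19199722  7.01219444] 0.219397512089549 [-11.9  38.5  82.8   0.4  59.   -2.8]
```

View pics/scene5.png

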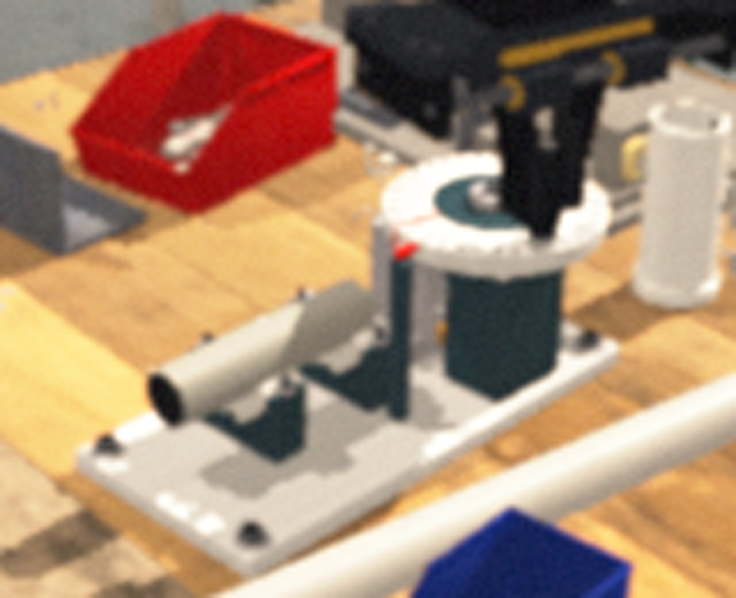

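```bash
cat > rect.py <<'E'
import numpy as np,cv2,sys
from h import *
f=np.load("fix.npy"); c,q=np.cos(f[2]),np.sin(f[2])
def W(x,y): return np.array([f[0]+c*x-q*y,f[1]+q*x+c*y,.112])
# fixture-plane image: 5px/mm, wheel centre at (300,300), right=+x fixture, up=+y
g=np.array([[-.06,-.06],[.06,-.06],[.06,.06],[-.06,.06]])
def rect(tag,cam="scene"):
    s=dict(np.load(f"{cam}{tag}.npz"))
    src=np.float32([proj(s,W(.055+a,-.045+b)) for a,b in g]); dst=np.float32([[300+a*4000,300-b*4000] for a,b in g])
    return cv2.warpPerspective(s["frame"][:,:,::-1],cv2.getPerspectiveTransform(src,dst),(600,600),flags=cv2.INTER_CUBIC)
for tag in sys.argv[1:]:
    im=rect(tag); 
    b,g_,r=[im[...,i].astype(float) for i in range(3)]
    red=r-(b+g_)/2
    yy,xx=np.mgrid[:600,:600]; rho=np.hypot(xx-300,yy-300)/4; th=np.degrees(np.arctan2(300-yy,xx-300))
    for lo,hi in((33,40),(40,47),(47,54)):
        m=(rho>lo)&(rho<hi)&(red>25); w=red[m]
        if m.sum()>5:
            z=(w*np.exp(1j*np.radians(th[m]))).sum(); print(tag,lo,m.sum(),np.degrees(np.angle(z)))
    cv2.circle(im,(300,300),232,(0,255,0),1); cv2.imwrite(f"pics/rect{tag}.png",im)
E
python3 rect.py 0 3 4 5
```

```text
0 33 598 -96.17468614752852
0 40 696 -96.31728416578437
0 47 707 -97.70349691313629
3 33 704 163.80770746512368
3 40 864 156.6261827240914
3 47 489 160.420311819963
4 33 736 118.2443946677895
4 40 608 106.48327335785355
4 47 1225 108.70820007601272
5 33 602 156.71952795882987
5 40 826 160.42268435836723
5 47 828 154.53256358460055
```

View pics/rect5.png

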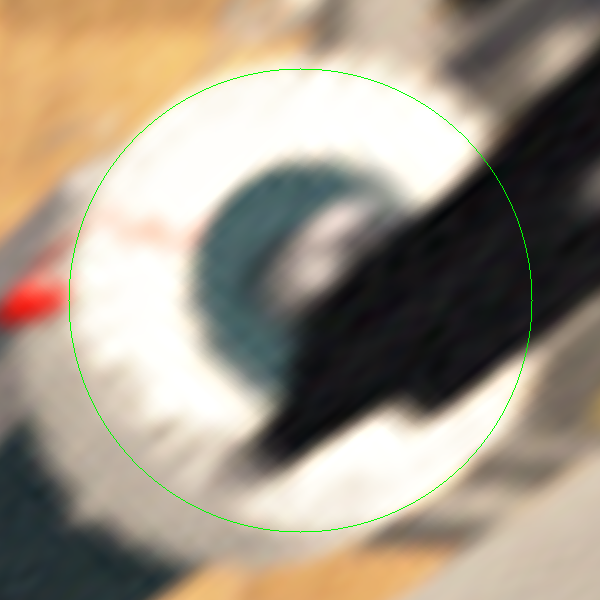

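Run:
```python
import cv2,numpy as np
import rect
a=rect.rect("0"); b=rect.rect("0","top"); c=rect.rect("4")
for i in(a,b,c): cv2.circle(i,(300,300),232,(0,255,0),1); cv2.drawMarker(i,(300,300),(0,0,255))
cv2.imwrite("pics/cmp0.png",cv2.resize(np.hstack([a,b,c])[:, :],(0,0),fx=.44,fy=.44))
```

```text
(no output)
```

View pics/cmp0.png

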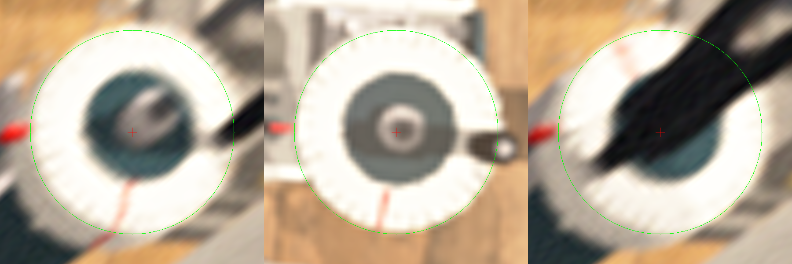

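```bash
python3 arc2.py .6528 -.0257 2.5 6 17 .043 3
```

```text
0.04500144442126275 -96.6354557259368
[[[0, 0, 2.5, 2.0, 0.5, 0, 17.0], [0, 0, 5.0, 4.0, 1.1, 0, 17.0], [0, 0, 7.5, 5.8, 1.7, 0, 17.0], [0, 0, 10.0, 7.7, 1.8, 0, 17.0], [0, 0, 12.5, 9.6, 1.9, 0, 17.0], [0, 0, 15.0, 11.5, 2.2, 0, 17.0]]] [ 0.66425525 -0.02354259]
```

Call:
step_arm([
  [[0,0,2.5,2,0.5,0,17],[0,0,5,4,1.1,0,17],[0,0,7.5,5.8,1.7,0,17],[0,0,10,7.7,1.8,0,17],[0,0,12.5,9.6,1.9,0,17],[0,0,15,11.5,2.2,0,17],[0,0,15,11.5,2.2,0,17],[0,0,15,11.5,2.2,0,17]],
])

```text
time_s: 6.93
position: [0.6609, -0.0224, 0.3103]
tcp_rot: [[-0.008, -0.101, 0.995], [0.001, 0.995, 0.101], [-1.0, 0.002, -0.007]]
force: [-6.9, 0.4, 7.5]
opening: 0.222
```

```bash
python3 snap.py 6; python3 rect.py 6
python3 - <<'E'
import cv2,numpy as np
a=np.load("scene6.npz")["frame"][:,:,::-1][215:275,310:380]
cv2.imwrite("pics/s6z.png",cv2.resize(a,None,fx=10,fy=10,interpolation=cv2.INTER_CUBIC))
E
```

```text
6.9333 [ 0.6609298  -0.02242676  0.31025629] [-6.94633149  0.38973673  7.47524903] 0.22249757547818572 [-11.6  39.3  81.   -0.   60.2 -17.4]
6 33 936 171.09220551309696
6 40 1299 177.95802737006102
6 47 1214 175.4104238736975
```

View pics/s6z.png

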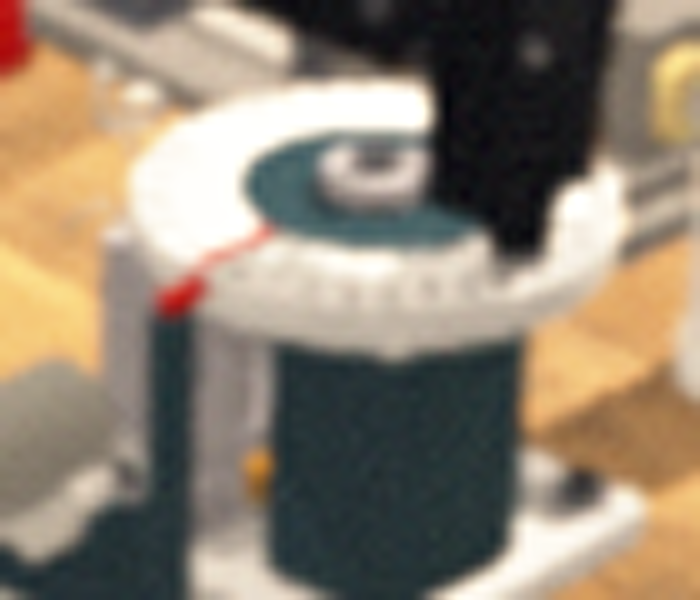

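View pics/rect6.png

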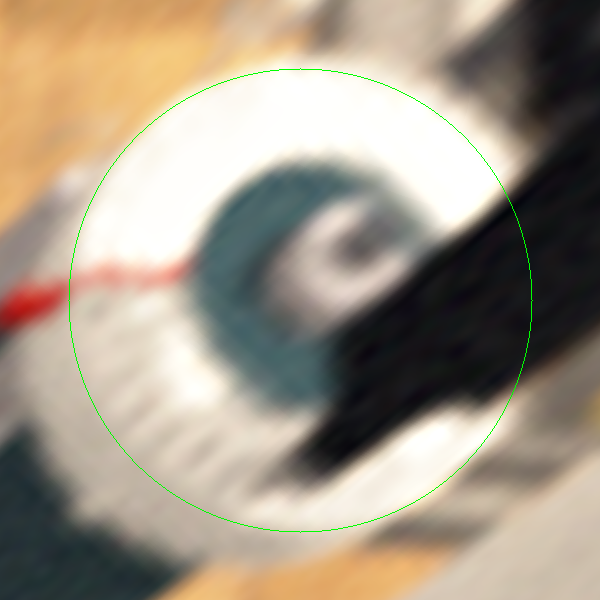

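Call:
step_arm([
  [[0,0,1,0.8,0,0,17],[0,0,2,1.6,0.1,0,17],[0,0,2,1.6,0.1,0,17],[0,0,2,1.6,0.1,0,17],[0,0,2,1.6,0.1,0,17]],
])

```text
time_s: 7.45
position: [0.6623, -0.0224, 0.3102]
tcp_rot: [[-0.008, -0.135, 0.991], [0.001, 0.991, 0.136], [-1.0, 0.002, -0.008]]
force: [-8.5, 0.7, 7.8]
opening: 0.22
```

```bash
python3 snap.py 7; python3 rect.py 7
python3 - <<'E'
import cv2,numpy as np
a=np.load("scene7.npz")["frame"][:,:,::-1][215:275,310:380]
cv2.imwrite("pics/s7z.png",cv2.resize(a,None,fx=10,fy=10,interpolation=cv2.INTER_CUBIC))
E
```

```text
7.45 [ 0.66227633 -0.02238365  0.31022611] [-8.54112994  0.66913366  7.79473696] 0.22025115135242695 [-11.6  39.4  80.8  -0.   60.3 -19.3]
7 33 1192 173.34304105044748
7 40 1225 175.59720586806253
7 47 1333 177.76848672155302
```

View pics/s7z.png

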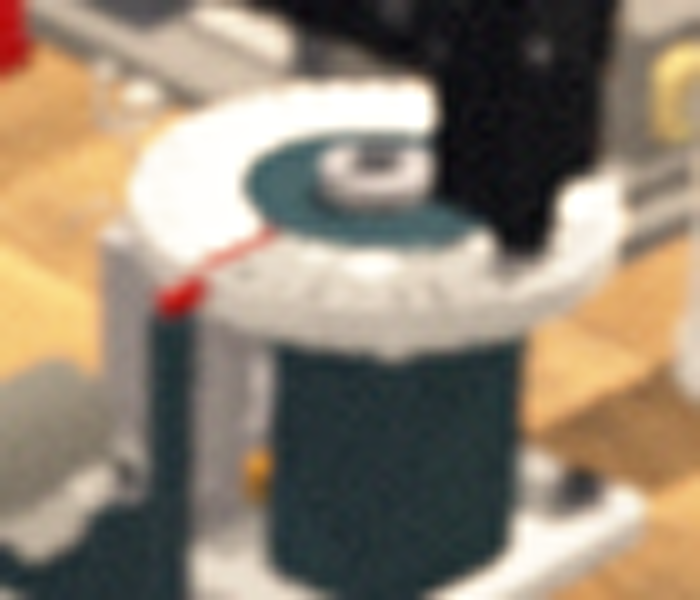

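View pics/rect7.png

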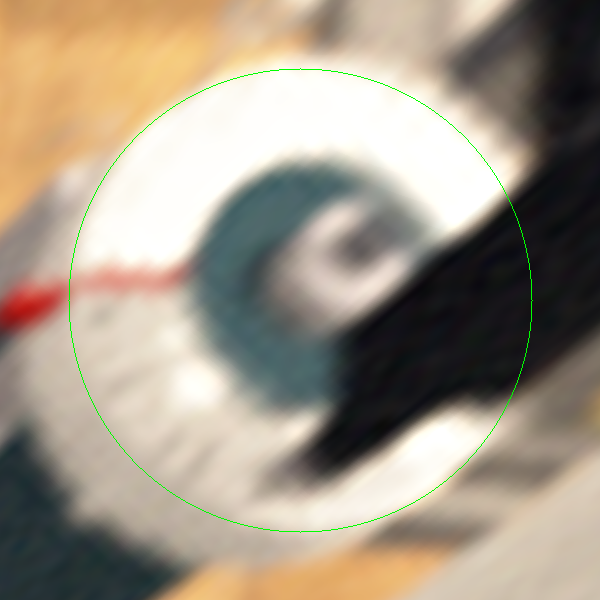

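Call:
step_arm([
  [[0,0,0,-0.8,0,0,17],[0,0,0,-1.6,0,0,17],[0,0,0,-2.4,0,0,17],[0,0,0,-2.4,0,0,17]],
])

```text
time_s: 7.88
position: [0.6612, -0.0224, 0.3103]
tcp_rot: [[-0.003, -0.135, 0.991], [0.001, 0.991, 0.135], [-1.0, 0.001, -0.003]]
force: [-3.9, 1.6, 6.5]
opening: 0.219
```

Call:
step_arm([
  [[0,0,0,-1.3,0,0,17],[0,0,0,-1.3,0,0,17],[0,0,0,-1.3,0,0,50],[0,0,0,-1.3,0,0,50],[0,0,0,-1.3,0,0,50],[0,0,0,-1.3,0,0,50],[0,0,0,-1.3,0,25,50],[0,0,0,-1.3,0,50,50],[0,0,0,-1.3,0,80,50],[0,0,0,-1.3,0,80,50]],
])

```text
time_s: 8.72
position: [0.6628, -0.0232, 0.3958]
tcp_rot: [[0.012, -0.135, 0.991], [-0.003, 0.991, 0.135], [-1.0, -0.004, 0.012]]
force: [2.2, -0.1, 0.7]
opening: 0.569
```

```bash
python3 snap.py 8; python3 rect.py 8
```

```text
8.7167 [ 0.66276912 -0.02319941  0.39578309] [ 2.21908189 -0.1349475   0.68651246] 0.5691299225855065 [-11.6  33.6  77.   -0.   68.7 -19.4]
8 33 626 172.30758713197724
8 40 499 -165.64293633277754
8 47 774 -178.97666314164704
```

View pics/rect8.png

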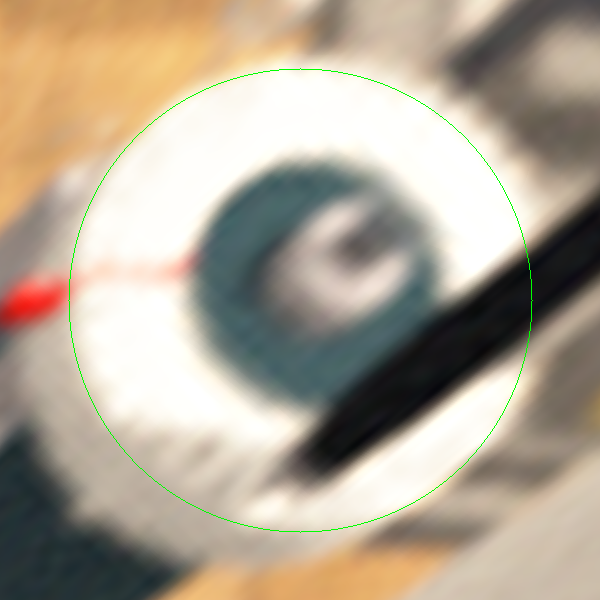

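View pics/scene8.png

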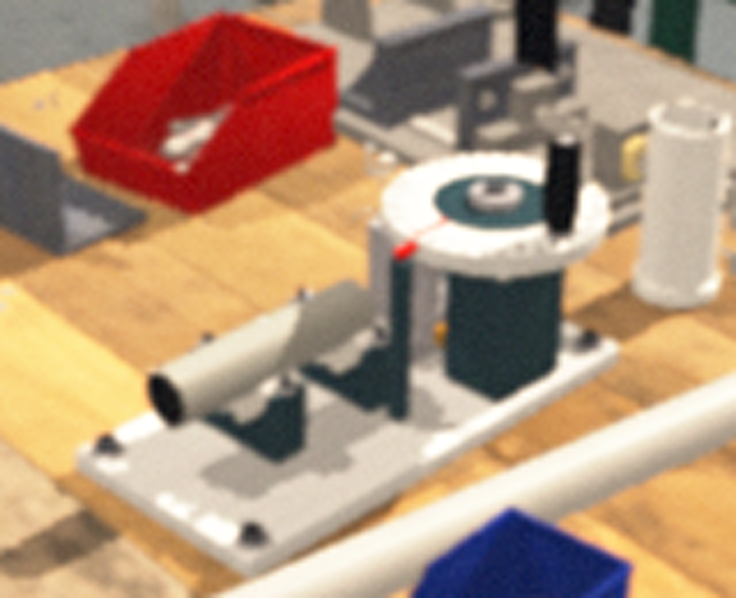

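Call:
step_arm([
  [[0,0,0,0,40,0,0],[0,0,0,-10,80,0,0],[0,0,0,-30,120,0,0],[0,0,0,-50,160,0,0],[0,0,7,-70,195,0,0],[0,0,14,-90,230,0,0],[0,0,21,-110,260,0,0],[0,0,28,-130,290,0,0],[0,0,35,-150,320,0,0],[0,0,42,-160,350,0,0],[0,0,49,-160,370,0,0],[0,0,56,-160,370,0,0]],
])

```text
time_s: 9.82
position: [0.4992, 0.3508, 0.3879]
tcp_rot: [[-0.002, -0.902, 0.433], [0.001, 0.433, 0.902], [-1.0, 0.002, -0.0]]
force: [0.4, -0.1, -0.4]
opening: 0.006
```

```bash
python3 snap.py 9
python3 - <<'E'
import cv2,numpy as np
import rect
a=rect.rect("9"); b=rect.rect("9","top")
cv2.imwrite("pics/cmp9.png",cv2.resize(np.hstack([a,b]),(0,0),fx=.66,fy=.66))
a=np.load("top9.npz")["frame"][:,:,::-1][185:245,290:345]
cv2.imwrite("pics/t9z.png",cv2.resize(a,None,fx=10,fy=10,interpolation=cv2.INTER_CUBIC))
E
```

```text
9.8167 [0.4991511  0.35078086 0.38786355] [ 0.36301284 -0.13823236 -0.43457465] 0.006118608382451213 [ 24.6  30.2  85.3   0.1  64.6 -39.8]
```

View pics/cmp9.png

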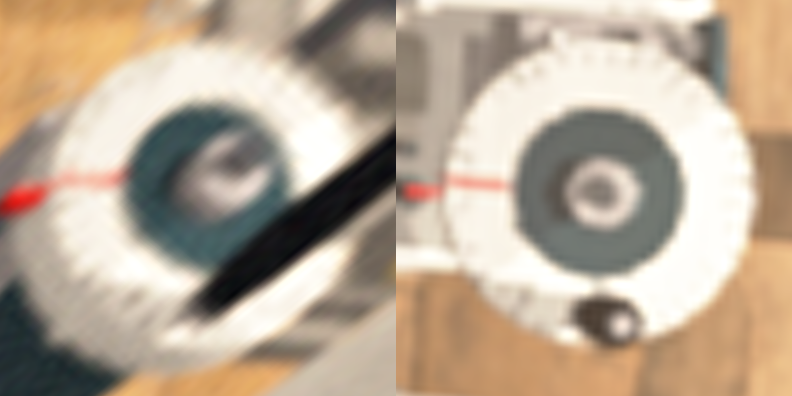

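View pics/t9z.png

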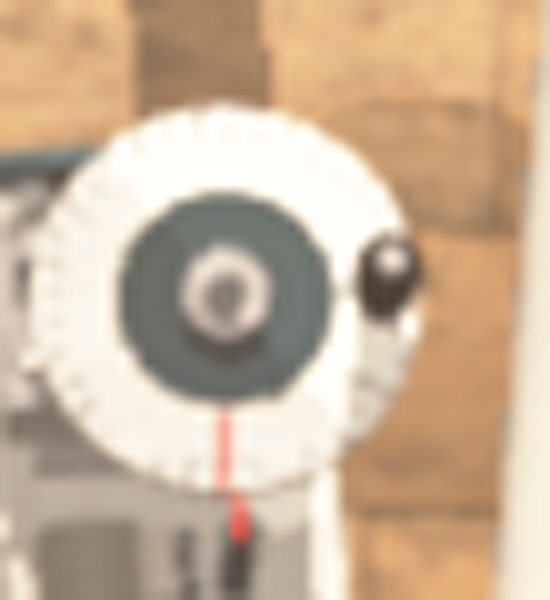

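Call:
step_arm([
  [[0,0,-7,0,-35,0,50],[0,0,-14,10,-70,0,50],[0,0,-21,25,-105,0,50],[0,0,-28,40,-140,0,50],[0,0,-35,55,-175,0,50],[0,0,-42,70,-210,0,50],[0,0,-49,85,-245,0,50],[0,0,-56,105,-280,0,50],[0,0,-56,125,-315,0,50],[0,0,-56,145,-345,0,50],[0,0,-56,161,-373,0,50],[0,0,-56,161,-373,0,50]],
])

```text
time_s: 10.92
position: [0.6643, -0.033, 0.3882]
tcp_rot: [[0.002, -0.125, 0.992], [-0.003, 0.992, 0.125], [-1.0, -0.004, 0.002]]
force: [1.2, -0.2, 0.3]
opening: 0.571
```

Call:
step_arm([
  [[0,0,0,0,0,0,50],[0,0,0,0,0,0,50]],
])

```text
time_s: 11.08
position: [0.6611, -0.0264, 0.3881]
tcp_rot: [[-0.003, -0.132, 0.991], [0.001, 0.991, 0.132], [-1.0, 0.002, -0.003]]
force: [-1.1, 0.9, -0.6]
opening: 0.579
```

Call:
step_arm([
  [[0,0,0,0,0,-20,50],[0,0,0,0,0,-40,50],[0,0,0,0,0,-60,50],[0,0,0,0,0,-78,50],[0,0,0,0,0,-78,50],[0,0,0,0,0,-78,50]],
])

```text
time_s: 11.58
position: [0.6608, -0.0244, 0.3105]
tcp_rot: [[-0.004, -0.136, 0.991], [0.001, 0.991, 0.136], [-1.0, 0.001, -0.004]]
force: [0.3, 0.4, -0.2]
opening: 0.579
```

Call:
step_arm([
  [[0,0,0,0,0,0,17],[0,0,0,0,0,0,17],[0,0,0,0,0,0,17],[0,0,0,0,0,0,17],[0,0,0,0,0,0,17],[0,0,0,0,0,0,17]],
])

```text
time_s: 12.08
position: [0.661, -0.0259, 0.3119]
tcp_rot: [[-0.004, -0.136, 0.991], [-0.0, 0.991, 0.136], [-1.0, 0.0, -0.004]]
force: [-5.1, -1.0, 3.3]
opening: 0.239
```

Call:
step_arm([
  [[0,0,0,0.8,0,0,17],[0,0,1,1.6,0,0,17],[0,0,1,2.4,0,0,17],[0,0,2,3,0,0,17],[0,0,2,3,0,0,17],[0,0,2,3,0,0,17]],
])

```text
time_s: 12.58
position: [0.6627, -0.0259, 0.3118]
tcp_rot: [[-0.008, -0.17, 0.985], [-0.0, 0.985, 0.17], [-1.0, 0.001, -0.008]]
force: [-7.5, -1.7, 5.7]
opening: 0.225
```

```bash
python3 snap.py 10;python3 - <<'E'
import cv2,numpy as np
import rect
a=rect.rect("9"); b=rect.rect("10")
cv2.imwrite("pics/cmp10.png",cv2.resize(np.hstack([a,b]),(0,0),fx=.66,fy=.66))
E
```

```text
12.5833 [ 0.66274059 -0.02591842  0.31178728] [-7.50433613 -1.74880038  5.74526829] 0.224800249169136 [-11.9  39.3  80.6  -0.1  60.5 -21.6]
```

View pics/cmp10.png

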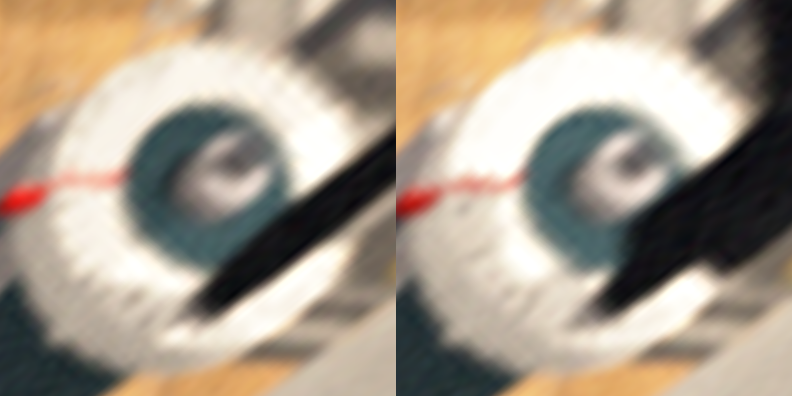

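Call:
step_arm([
  [[0,0,1,0.8,0,0,17],[0,0,2,1.8,0,0,17],[0,0,2,1.8,0,0,17],[0,0,2,1.8,0,0,17]],
])

```text
time_s: 13.02
position: [0.6645, -0.0259, 0.3118]
tcp_rot: [[-0.008, -0.204, 0.979], [0.0, 0.979, 0.204], [-1.0, 0.002, -0.008]]
force: [-8.1, -0.9, 7.0]
opening: 0.22
```

```bash
python3 snap.py 11;python3 - <<'E'
import cv2,numpy as np
import rect
a=rect.rect("9"); b=rect.rect("11")
cv2.imwrite("pics/cmp11.png",cv2.resize(np.hstack([a,b]),(0,0),fx=.66,fy=.66))
E
```

```text
13.0167 [ 0.66445885 -0.02588372  0.31177784] [-8.10348117 -0.93339877  6.98657702] 0.2195035288968667 [-11.8  39.4  80.4  -0.1  60.7 -23.6]
```

View pics/cmp11.png

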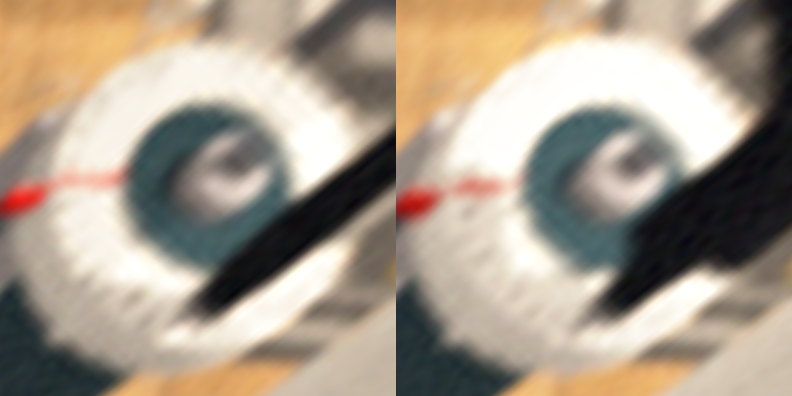

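Call:
step_arm([
  [[0,0,0,-0.8,0,0,17],[0,0,0,-1.6,0,0,17],[0,0,0,-2.4,0,0,17],[0,0,0,-3,0,0,17],[0,0,0,-3,0,0,17],[0,0,0,-3,0,0,50],[0,0,0,-3,0,0,50],[0,0,0,-3,0,0,50],[0,0,0,-3,0,0,50],[0,0,0,-3,0,25,50],[0,0,0,-3,0,50,50],[0,0,0,-3,0,78,50]],
])

```text
time_s: 14.12
position: [0.6638, -0.0257, 0.389]
tcp_rot: [[-0.002, -0.204, 0.979], [0.001, 0.979, 0.204], [-1.0, 0.001, -0.001]]
force: [0.7, -0.7, 0.6]
opening: 0.559
```

Call:
step_arm([
  [[0,0,0,0,35,0,0],[0,0,0,-10,70,0,0],[0,0,7,-25,105,0,0],[0,0,14,-40,140,0,0],[0,0,21,-55,175,0,0],[0,0,28,-70,210,0,0],[0,0,35,-90,240,0,0],[0,0,42,-110,270,0,0],[0,0,49,-130,300,0,0],[0,0,56,-150,330,0,0],[0,0,63,-170,350,0,0],[0,0,70,-190,360,0,0]],
])

```text
time_s: 15.12
position: [0.4728, 0.337, 0.3896]
tcp_rot: [[0.002, -0.991, 0.135], [0.002, 0.135, 0.991], [-1.0, -0.002, 0.003]]
force: [-0.8, -0.2, 0.1]
opening: 0.005
```

```bash
python3 snap.py 12
python3 - <<'E'
import cv2,numpy as np
a=np.load("top12.npz")["frame"][:,:,::-1]
cv2.imwrite("pics/t12z.png",cv2.resize(a[185:245,290:345],None,fx=10,fy=10,interpolation=cv2.INTER_CUBIC))
cv2.imwrite("pics/t12w.png",cv2.resize(a[200:300,270:340],None,fx=6,fy=6,interpolation=cv2.INTER_CUBIC))
E
```

```text
15.1167 [0.4727541  0.33696468 0.38959132] [-0.76870483 -0.21291636  0.08028199] 0.0049909039604271645 [ 24.4  27.8  89.6   0.1  62.4 -57.8]
```

View pics/t12z.png

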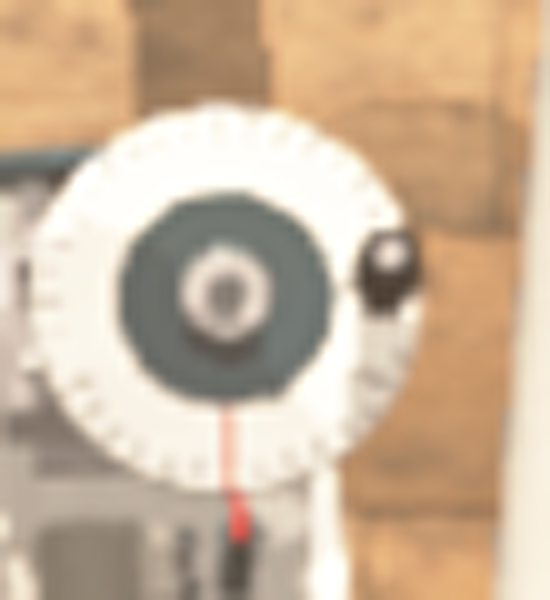

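View pics/t12w.png

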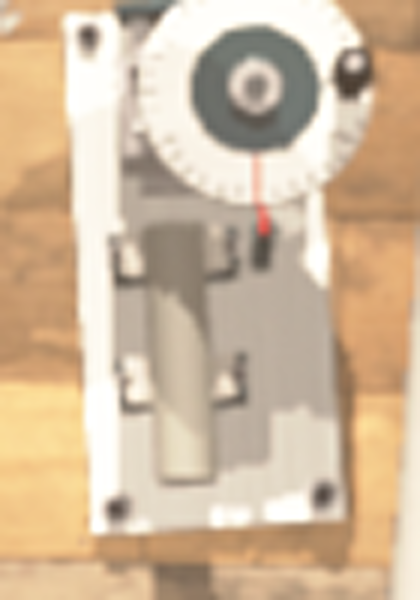

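Run:
```python
import numpy as np
from h import *
f=np.load("fix.npy");c,s_=np.cos(f[2]),np.sin(f[2])
t=dict(np.load("top12.npz"))
for u,v,z in((187,482,.055),(187,476,.065),(176,225,.071)):
    p=unproj(t,270+u/6,200+v/6,z); d=p[:2]-f[:2]; print(p,c*d[0]+s_*d[1],-s_*d[0]+c*d[1])
d=t["range_z"]; v,u=np.mgrid[:480,:640]; P=np.stack([(u-t["cx"])/t["fx"]*d,(v-t["cy"])/t["fy"]*d,d],-1)@t["cam_to_world"][:3,:3].T+t["cam_to_world"][:3,3]
D=P[...,:2]-f[:2]; X=c*D[...,0]+s_*D[...,1]; Y=-s_*D[...,0]+c*D[...,1]
m=(d>0)&(abs(P[...,2]-.065)<.01)&(abs(Y)<.02)&(X<-.09)&(X>-.2); print(X[m].min(),np.median(Y[m]))
```

```text
[0.46825177 0.04712489 0.055     ] -0.13088572719093944 0.0011150332619826921
[0.47017464 0.04717658 0.065     ] -0.12896574492472185 0.0009976517158461484
[0.59598481 0.05595662 0.071     ] -0.0028706198477774234 -0.0013057926373736992
-0.13128790991167735 0.0031537554525173307
```

Call:
step_arm([
  [[0,0,6,-5,-40,0,0],[0,0,13,-10,-80,0,0],[0,0,13,-15,-120,0,0],[0,0,13,-20,-160,0,0],[0,0,13,-25,-200,0,0],[0,0,13,-30,-240,0,0],[0,0,13,-33,-270,0,0],[0,0,13,-33,-286,0,0],[0,0,13,-33,-292,0,0],[0,0,13,-33,-292,0,0],[0,0,13,-33,-292,0,0]],
])

```text
time_s: 16.13
position: [0.4412, 0.042, 0.3896]
tcp_rot: [[0.001, -0.997, -0.081], [0.0, -0.081, 0.997], [-1.0, -0.001, 0.0]]
force: [0.2, 0.2, 0.2]
opening: 0.004
```

Call:
step_arm([
  [[0,0,0,-2,2,-30,0],[0,0,0,-2,2,-60,0],[0,0,0,-2,2,-90,0],[0,0,0,-2,2,-115,0],[0,0,0,-2,2,-135,0],[0,0,0,-2,2,-150,0],[0,0,0,-2,2,-162,0],[0,0,0,-2,2,-170,0],[0,0,0,-2,2,-170,0],[0,0,0,-2,2,-170,0]],
])

```text
time_s: 16.97
position: [0.4388, 0.045, 0.2193]
tcp_rot: [[-0.0, -0.996, -0.084], [0.0, -0.084, 0.996], [-1.0, 0.0, 0.0]]
force: [1.0, 0.3, 1.3]
opening: 0.002
```

```bash
python3 snap.py 13
```

```text
16.9667 [0.43883702 0.04495957 0.21934915] [0.95116435 0.29520958 1.2625345 ] 0.001883697952445865 [  -8.7   37.   116.4    0.    26.6 -103.6]
```

View pics/scene13.png

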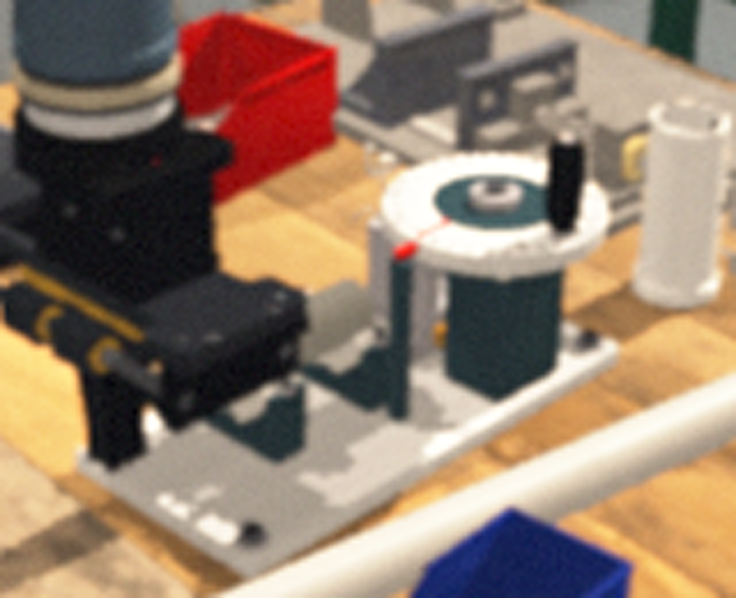

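Call:
step_arm([
  [[0,0,0,5,0.4,0,0],[0,0,0,10,0.9,0,0],[0,0,0,15,1.3,0,0],[0,0,0,17,1.5,0,0],[0,0,0,19,1.7,0,0],[0,0,0,21,1.9,0,0],[0,0,0,24,2.1,0,0],[0,0,0,27,2.4,0,0],[0,0,0,30,2.6,0,0],[0,0,0,33,2.9,0,0],[0,0,0,36,3.2,0,0],[0,0,0,38,3.3,0,0]],
])

```text
time_s: 18.07
position: [0.4771, 0.0476, 0.2195]
tcp_rot: [[0.0, -0.997, -0.083], [0.0, -0.083, 0.997], [-1.0, -0.0, 0.0]]
force: [-1.0, 1.1, 0.1]
opening: 0.004
```

Call:
step_arm([
  [[0,0,0,0.5,0,0,0],[0,0,0,1,0.1,0,0],[0,0,0,1.5,0.1,0,0],[0,0,0,2,0.2,0,0],[0,0,0,2,0.2,0,0]],
])

```text
time_s: 18.48
position: [0.4787, 0.0477, 0.2195]
tcp_rot: [[0.0, -0.997, -0.083], [-0.0, -0.083, 0.997], [-1.0, -0.0, -0.0]]
force: [-1.2, 0.0, -0.9]
opening: 0.005
```

Call:
step_arm([
  [[0,0,0,0.6,0,0,0],[0,0,0,1.2,0.1,0,0],[0,0,0,1.8,0.2,0,0],[0,0,0,2.4,0.2,0,0],[0,0,0,3,0.3,0,0],[0,0,0,3.6,0.3,0,0],[0,0,0,4.2,0.4,0,0],[0,0,0,4.8,0.4,0,0],[0,0,0,5.4,0.5,0,0],[0,0,0,6,0.5,0,0]],
])

```text
time_s: 19.32
position: [0.4847, 0.0482, 0.2195]
tcp_rot: [[0.0, -0.997, -0.083], [-0.0, -0.083, 0.997], [-1.0, -0.0, -0.0]]
force: [-1.3, -0.3, -0.2]
opening: 0.008
```

Call:
step_arm([
  [[0,0,0,0.5,0,0,0],[0,0,0,1,0.1,0,0],[0,0,0,1.5,0.1,0,0],[0,0,0,2,0.2,0,0]],
])

```text
time_s: 19.65
position: [0.4867, 0.0484, 0.2195]
tcp_rot: [[-0.0, -0.997, -0.083], [-0.0, -0.083, 0.997], [-1.0, 0.0, -0.0]]
force: [-2.0, -1.0, -0.5]
opening: 0.001
```

Call:
step_arm([
  [[0,0,0,0.4,0,0,0],[0,0,0,0.8,0.1,0,0],[0,0,0,1.2,0.1,0,0],[0,0,0,1.2,0.1,0,0]],
])

```text
time_s: 19.98
position: [0.488, 0.0485, 0.2195]
tcp_rot: [[0.0, -0.997, -0.083], [-0.0, -0.083, 0.997], [-1.0, -0.0, -0.0]]
force: [-1.0, -0.3, -0.6]
opening: 0.004
```

Call:
step_arm([
  [[0,0,0,0.4,0,0,0],[0,0,0,0.8,0.1,0,0],[0,0,0,1.2,0.1,0,0],[0,0,0,1.2,0.1,0,0]],
])

```text
time_s: 20.32
position: [0.4892, 0.0486, 0.2195]
tcp_rot: [[0.0, -0.997, -0.083], [0.0, -0.083, 0.997], [-1.0, -0.0, -0.0]]
force: [-1.2, -0.2, 0.1]
opening: 0.005
```

Call:
step_arm([
  [[0,0,0,0.4,0,0,0],[0,0,0,0.8,0.1,0,0],[0,0,0,1.2,0.1,0,0],[0,0,0,1.2,0.1,0,0]],
])

```text
time_s: 20.65
position: [0.4904, 0.0487, 0.2195]
tcp_rot: [[0.0, -0.997, -0.083], [0.0, -0.083, 0.997], [-1.0, -0.0, 0.0]]
force: [-0.2, -1.2, -0.0]
opening: 0.007
```

Call:
step_arm([
  [[0,0,0,0.4,0,0,0],[0,0,0,0.8,0.1,0,0],[0,0,0,1.2,0.1,0,0],[0,0,0,1.2,0.1,0,0]],
])

```text
time_s: 20.98
position: [0.491, 0.0488, 0.2195]
tcp_rot: [[-0.002, -0.997, -0.083], [0.0, -0.083, 0.997], [-1.0, 0.002, 0.0]]
force: [-1.9, -0.3, 1.3]
opening: 0.004
```

Call:
step_arm([
  [[0,0,0,0.4,0,0,0],[0,0,0,0.8,0.1,0,0],[0,0,0,0.8,0.1,0,0]],
])

```text
time_s: 21.23
position: [0.4913, 0.0489, 0.2194]
tcp_rot: [[-0.003, -0.996, -0.084], [0.0, -0.084, 0.996], [-1.0, 0.003, 0.0]]
force: [-4.9, -2.2, 2.2]
opening: 0.007
```

Call:
step_arm([
  [[0,0,0,0.4,0,0,0],[0,0,0,0.8,0.1,0,0],[0,0,0,0.8,0.1,0,0]],
])

```text
time_s: 21.48
position: [0.4916, 0.049, 0.2193]
tcp_rot: [[-0.005, -0.996, -0.084], [0.0, -0.084, 0.996], [-1.0, 0.005, 0.001]]
force: [-4.7, -2.6, 3.1]
opening: 0.006
```

Call:
step_arm([
  [[0,0,0,0.4,0,0,0],[0,0,0,0.8,0.1,0,0],[0,0,0,0.8,0.1,0,0]],
])

```text
time_s: 21.73
position: [0.4919, 0.0491, 0.2192]
tcp_rot: [[-0.007, -0.996, -0.084], [0.0, -0.084, 0.996], [-1.0, 0.007, 0.001]]
force: [-6.9, -3.0, 2.9]
opening: 0.006
```

Call:
step_arm([
  [[0,0,0,0.4,0,0,0],[0,0,0,0.8,0.1,0,0],[0,0,0,0.8,0.1,0,0]],
])

```text
time_s: 21.98
position: [0.4921, 0.0492, 0.2192]
tcp_rot: [[-0.008, -0.996, -0.084], [0.0, -0.084, 0.996], [-1.0, 0.008, 0.001]]
force: [-8.1, -3.7, 3.9]
opening: 0.004
```

Call:
step_arm([
  [[0,0,0,0.4,0,0,0],[0,0,0,0.8,0,0,0],[0,0,0,1.2,0,0,0],[0,0,0,1.2,0,0,0],[0,0,0,1.2,0,0,0],[0,0,0,1.2,0,0,0]],
])

```text
time_s: 22.48
position: [0.4925, 0.0492, 0.2192]
tcp_rot: [[-0.011, -0.996, -0.084], [0.0, -0.084, 0.996], [-1.0, 0.011, 0.001]]
force: [-8.7, -3.6, 5.6]
opening: 0.004
```

Call:
step_arm([
  [[0,0,0,0.4,0,0,0],[0,0,0,0.8,0,0,0],[0,0,0,0.8,0,0,0],[0,0,0,0.8,0,0,0],[0,0,0,0.8,0,0,0]],
])

```text
time_s: 22.9
position: [0.4928, 0.0492, 0.2191]
tcp_rot: [[-0.012, -0.996, -0.084], [0.0, -0.084, 0.996], [-1.0, 0.012, 0.001]]
force: [-11.2, -5.3, 6.7]
opening: 0.005
```

Call:
step_arm([
  [[0,0,0,-1,-0.1,0,0],[0,0,0,-2,-0.2,0,0],[0,0,0,-3,-0.3,0,0],[0,0,0,-4,-0.4,0,0],[0,0,0,-6,-0.5,0,0],[0,0,0,-9,-0.8,0,0],[0,0,0,-14,-1.2,0,0],[0,0,0,-22,-2,0,0],[0,0,0,-32,-3,0,0],[0,0,0,-32,-3,20,0],[0,0,0,-32,-3,55,0],[0,0,0,-32,-3,90,0]],
])

```text
time_s: 23.9
position: [0.4638, 0.0461, 0.3097]
tcp_rot: [[-0.003, -0.997, -0.083], [0.001, -0.083, 0.997], [-1.0, 0.003, 0.001]]
force: [1.3, -0.1, -0.7]
opening: 0.009
```

Call:
step_arm([
  [[0,0,0,0,0,35,0],[0,0,0,0,20,70,0],[0,0,0,0,60,75,0],[0,0,0,0,100,75,0],[0,0,0,0,140,75,0],[0,0,0,0,180,75,0],[0,0,0,0,220,75,0],[0,0,0,0,260,75,0],[0,0,0,0,290,75,0],[0,0,0,0,300,75,0],[0,0,0,0,300,75,0]],
])

```text
time_s: 24.82
position: [0.464, 0.3482, 0.3844]
tcp_rot: [[0.001, -0.996, -0.087], [0.001, -0.087, 0.996], [-1.0, -0.001, 0.001]]
force: [0.3, -0.9, 0.8]
opening: 0.005
```

```bash
python3 snap.py 14
python3 - <<'E'
import cv2,numpy as np
a=np.load("top14.npz")["frame"][:,:,::-1]
cv2.imwrite("pics/t14w.png",cv2.resize(a[190:290,270:345],None,fx=6,fy=6,interpolation=cv2.INTER_CUBIC))
E
```

```text
24.8167 [0.46404086 0.34820678 0.38435982] [ 0.26174493 -0.94288991  0.75506101] 0.004705558922461917 [ 25.9  28.1  89.9   0.   61.8 -69.1]
```

View pics/t14w.png

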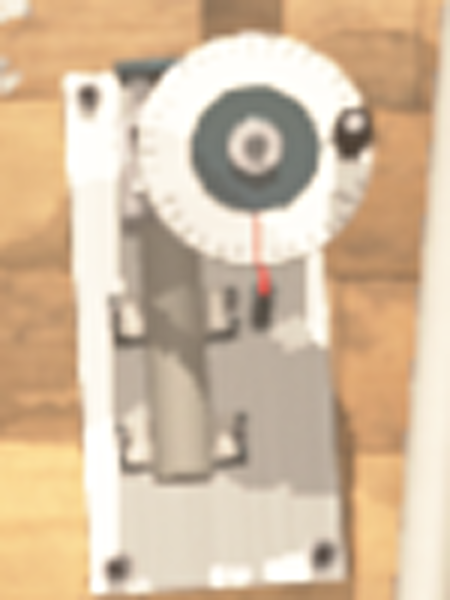

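View pics/scene14.png

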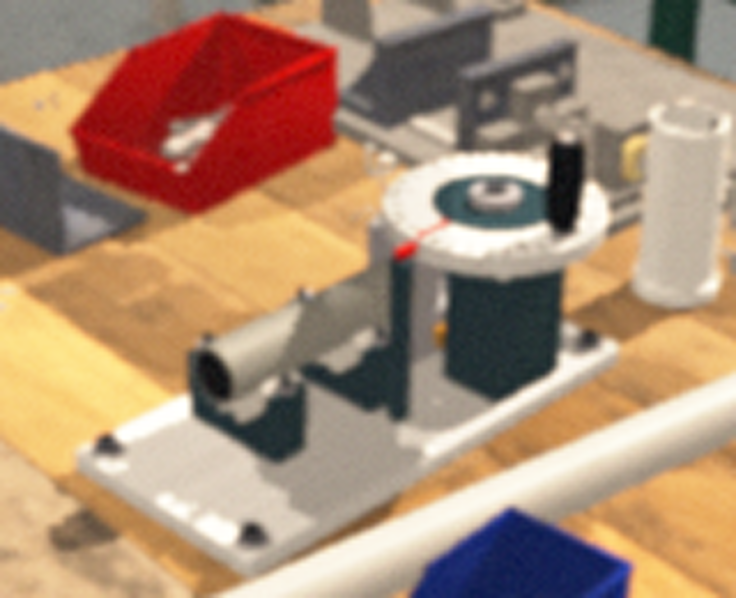

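Run:
```python
import numpy as np
from h import *
f=np.load("fix.npy");c,s_=np.cos(f[2]),np.sin(f[2])
t=dict(np.load("top14.npz"))
p=unproj(t,270+184/6,190+477/6,.055); d=p[:2]-f[:2]; print(p,c*d[0]+s_*d[1],-s_*d[0]+c*d[1])
from rig import bot
bot.hand_in()
```

```text
[0.50093968 0.04947506 0.055     ] -0.09811771921329175 0.0005852375574182268
the job is handed in; nothing more can be done
```

The job is done and handed in at about 25 s of the 67 s allowed; the tool reported no verdict.

- **Backing off:** I gripped the crank handle and wound the wheel clockwise to about -1.08 rad. By the given backlash figures that puts the stop at least 3.8 mm beyond its setting. I did not measure the stop face itself.
- **Setting the mark:** I came up counter-clockwise only, with one small further counter-clockwise nudge because the first release was about 4° short.
- **Pushing the tube:** I pushed it along the vees with closed fingers until it met the stop. The force then rose steadily to about 11 N at the wrist, and I backed the gripper away.

**Last checks:**
- In the final top image the mark stands about 2° short of the pointer. It was the same before and after the push.
- The tube's plug end is at fixture x of about -98 mm, against an ideal of -100. That 2 mm difference is about the calibration error, but by itself it cannot confirm the 1.2 mm stop tolerance. I relied on the mark for that.
- The tube's y offset is about 0.6 mm.
- The gripper was well clear of everything. I saw no contact with the mug, bin or caliper, but I did not measure their positions again at the end.

One disagreement: the first scene-camera check of the mark read about 1.5 mm short at the rim (about 1.5°), while the top camera later read about 4° short. I trusted the top camera, and that is why I made the nudge.

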